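Check a bench thermostat with a stem thermometer

TASK

Check the bench thermostat with the orange stem thermometer: press the shutter pedal at the front of the thermostat down to its stop, so that it stays down and the shutter leaf swings off the guide hole, then lift the thermometer out of its rest and lower its stem straight down through the guide hole until the black ring mark on the stem is level with the top of the guide. The thermometer must never touch the thermostat, its guide or its shutter, because contact would spoil the reading; finish while still holding it there, upright, still and centred in the hole, and leave the pedal down and the glassware and other loose things where they are.

Things in the scene. Friction and masses are not known exactly. Their poses are not given: they have to be found in the camera images.
- thermostat: Bench thermostat: a fixed white box with a grey top, 120 mm deep (x), 130 mm wide (y), top face 76 mm above the desk; it may be turned. Origin: centre of its underside; -x is its front, with the pedal; z up. A black control panel lies on the -y half of its top. It is hollow inside, its inner floor 10 mm above the desk.
- guide_top (a point): Centre of the guide hole at the top rim of the aluminium guide bush, 22 mm to +y of the thermostat's centre, 84 mm above the desk. The bore is vertical, round, 16 mm across, 30 mm long, open into the hollow inside; the bush is 30 mm across, 8 mm proud of the top. While the pedal is up, a steel shutter leaf (26 mm disc, 2.5 mm thick) covers the hole.
- pedal (a joint): Spring pedal, hinged on a level axis in the box, 30 mm above the desk. 0 = up, as found; 0.40 rad = down on its stop. An over-centre spring pushes it up with about 4 N at the pad, less and less as it goes down, and returns it if let go early; past about 0.27 rad it snaps on to the stop and stays down by itself. The pedal turns the shutter leaf: at the stop the leaf is clear of the hole.
- pedal_pad (a point): Centre of the upper face of the pedal's black rubber tread, 40 mm long (x) by 34 mm wide, 133 mm in front of the box's centre. Pedal up: 53 mm above the desk, sloping up by 0.22 rad towards the front; on the stop: about 20 mm above the desk, sloping down by 0.18 rad. Press it from above with the shut fingers.
- shutter (a joint): Turn of the shutter leaf about its upright post, which stands 27 mm behind the guide hole (thermostat's +x) and ends 90 mm above the desk: 0 = leaf over the hole, about 1.36 rad = leaf clear, on the +y side. It follows the pedal.
- probe: Wireless stem thermometer, loose, about 0.07 kg: orange handle with flat sides, 24 by 24 mm, 50 mm tall, below it a round steel stem, 6 mm across, 105 mm long. Origin: centre of the handle's underside; z up, away from the stem; x, y square to the handle's sides. It stands upright in its rest, the handle's underside 120 mm above the desk. Grip two sides that face away from each other, from above.
- probe_grip (a point): Centre of the probe's handle, 25 mm above the probe's origin.
- probe_mark (a point): Black ring mark round the stem, 50 mm below the handle's underside, 55 mm above the tip (the point lies on the stem's axis, at the middle of the 3 mm wide ring).
- probe_tip (a point): Lower end of the stem, 105 mm below the handle's underside.
- probe_rest: The thermometer's rest, fixed: a grey round foot 82 mm across with an upright clear sleeve, 21 mm outside and 12 mm inside diameter, mouth 120 mm above the desk. Origin: centre of its underside. It may stand left or right of the thermostat. The stem stands loosely in the sleeve; lift it straight up by over 105 mm to free it.
- conical_flask: Small glass conical flask with pink contents, 65 mm across, 86 mm tall, a loose bystander. Origin: centre of its underside.
- vial_c: Capped glass vial, 24 mm across, 60 mm tall, a loose bystander. Origin: centre of its underside.
- glass_stopper: Glass stopper, 33 mm across, 40 mm tall, a loose bystander. Origin: centre of its underside.
- rubber_bung: Brown rubber bung, 30 mm across, 27 mm tall, a loose bystander. Origin: centre of its underside.
- watch_glass: Watch glass, 70 mm across, 13 mm tall, a loose bystander. Origin: centre of its underside.
Not all that is in view belongs to the job. What is shaped like the probe_rest but yellow is not meant.

How it is judged:
By the outcome, as a careful person would: the job done as asked, in the order asked, and still so for the second after the job is handed in, while the arm keeps its last pose, push and grip.
It also fails if it takes over 56 s, if anything falls off the work surface, if the arm or the gripper's body presses on something with over 40 N, if the wrist force passes 120 N, or if a joint passes its speed limit or range.

ROBOT

A 7-joint arm with a two-finger parallel gripper is mounted at the origin on a cart in front of the work surface, level with it; the furniture and walls round the work are solid. World frame = base frame: x ahead of the robot, y to its left, z up, the work surface at z = 0. Lengths are in m, angles in degrees, forces in N, time in s.
With the tool pointing down it reaches from about 0.425 to 0.875 m from the base axis. Payload 4.7 kg.
Tool frame: the origin (TCP) lies on the mounting face of the last link; the fingertips stand 182 mm ahead of it and the grasp point (between the pads) lies 164 mm ahead of it; z points along the fingers, y is the line along which they close (so a half turn about z gives the same grasp; the last joint's range is limited). The gripper opens to 87 mm and grips with 3 to 60 N. Pads are 19 mm wide; open, the fingers measure 117 mm over their backs; the gripper's body (75 mm by 190 mm) begins 51 mm behind the grasp point.
Start: joints at [64.234, 18.392, -4.016, 83.108, 1.295, 78.541, -3.26], TCP at [0.291, -0.581, 0.405] pointing down, gripper open.
Joint ranges: [-163.93, 163.93], [-17.29, 119.83], [-79.2, 71.16], [3.27, 140.29], [-89.18, 269.18], [5.43, 117.66], [-154.24, 154.24]. Speed limits (degrees/s): [147.25, 147.25, 180, 180, 180, 180, 180].

INTERFACE

Orientations are given as [roll, pitch, yaw] about the fixed x, y, z axes, in that order (R = Rz(yaw) Ry(pitch) Rx(roll)).
In Python, from cell import env gives the robot as it stands.
- The arm moves only by the tool servo_tool, never from a script. Its argument "plan" is a list of rows, each an object with "xyz": the shift along the tool's x, y, z in cm, a list of three; "twist": the turn, a rotation vector about the tool's x, y, z in degrees, a list of three; "jaw": the closure, from 0 (fully open) to 1 (shut). In form: [{"xyz": [x, y, z], "twist": [wx, wy, wz], "jaw": jaw}, ...]. A call has 1 to 10 rows; each row is the pose to reach, as a shift and turn from the pose commanded when the call began, along the tool's axes at that moment; what a row does not reach only later rows make up. A row lasts 1/12 s, in which the tool goes at most 41.7 mm and 7.16 degrees, less where a joint would pass 70% of its speed; a pose out of reach is approached as far as the arm can. A call with a gripper value outside its range is refused whole. The fingers move at their own pace and stop on an object; "newtons" is the grip in N (left out, the last holds). Time passes only in rows, so rows that repeat a pose let the fingers close. It gives the time, the measured TCP pose, the force, the opening and the grip force at its end, in the units of the state.
- env.get_obs(): the state, without advancing time (a new reading comes with each control period).
- env.read_camera(name): name is "scene" or "side" or "wrist"; returns a dict with "img" (384x512x3 uint8, red, green, blue), "camera_matrix" (3x3 intrinsics, pixels), "R" (3x3) and "t" (3): a world point X has camera coordinates R X + t. Camera axes: x right, y down, z forward; pixel columns grow to the right and rows downward; lengths in m; the calibration is good to about 2 mm. A picture is of the moment at which its call begins. There is no depth.
- env.sign_off(): hands the job in; it is judged then, once.
The state is a dict: "time_s": time; "qpos": joint angles; "joint_velocities": joint speeds; "effort": joint torques, N m; "tool_pos": TCP position; "tool_rot": TCP orientation; "force": force on the tool from outside, world axes, zero at the start; "wrist_torque": the same for the moment, N m; "grip_width": finger opening in m; "grasp_force": force on a finger pad.
Only numpy, scipy, OpenCV 4.12 (cv2) and the standard library are available. Lean on these libraries where they do the work, as an engineer would, in place of code of your own. Each camera call takes 0.05 s, during which the arm holds its last target. There are 200 camera calls.

## Working session

There is one attempt and no reset: what is moved stays moved. The work goes in short steps, Python scripts to look and compute and a tool call to move; the robot and the scene stay as the last step left them, time stands still between calls to the robot, and variables do not carry over. Pictures are saved under pics/ and viewed, at most 14 in all, crops included, and the job is handed in when it is done.

Besides the shell and the picture viewer there is one more tool, called as a command line: name --argument value ..., lists and objects as JSON in quotes. servo_tool: Moves the arm, as the interface text tells. Its arguments: {"type":"object","properties":{"plan":{"type":"array","items":{"type":"object","properties":{"xyz":{"type":"array","items":{"type":"number"}},"twist":{"type":"array","items":{"type":"number"}},"jaw":{"type":"number"}}}},"newtons":{"type":"number"}},"required":["plan"]}

```bash
mkdir -p pics; cat > h.py <<'E'
import numpy as np, cv2
from cell import env
def cam(n):
    c=env.read_camera(n); return c['img'],np.array(c['camera_matrix']),np.array(c['R']),np.array(c['t']).ravel()
def save(im,f): cv2.imwrite('pics/'+f,cv2.cvtColor(im,cv2.COLOR_RGB2BGR))
def ray(c,u,v):
    _,K,R,t=c; return -R.T@t, R.T@np.linalg.solve(K,[u,v,1.])
def onz(c,u,v,z):
    o,d=ray(c,u,v); return o+d*(z-o[2])/d[2]
def tri(c1,p1,c2,p2):
    o,d=ray(c1,*p1);q,e=ray(c2,*p2)
    s=np.linalg.lstsq(np.c_[d,-e],q-o,rcond=None)[0]; a=o+s[0]*d;b=q+s[1]*e
    return (a+b)/2,np.linalg.norm(a-b)
def proj(c,X):
    p=c[1]@(c[2]@np.array(X)+c[3]); return p[:2]/p[2]
E
python3 - <<'E'
from h import *
a=cam('scene');b=cam('side');w=cam('wrist')
im=np.hstack([a[0],b[0]]); save(a[0],'s0.png');save(b[0],'d0.png');save(w[0],'w0.png')
for c in(a,b,w): print((-c[2].T@c[3]).round(3),c[2][2].round(2))
o=env.get_obs();print(o['time_s'],o['tool_pos'],o['tool_rot'],o['force'],o['grip_width'])
E
```

```text
[-0.141 -0.447  0.767] [ 0.65  0.43 -0.62]
[-0.119 -0.826  1.126] [ 0.44  0.58 -0.69]
[ 0.355 -0.548  0.383] [-0.24 -0.12 -0.96]
0.15 [ 0.29064093 -0.58123132  0.40389279] [-1.79913196e+02  8.43481949e-03  2.65720332e+01] [ 0.00770097 -0.01070619 -0.06707886] 0.08709430585686159
```

View pics/s0.png

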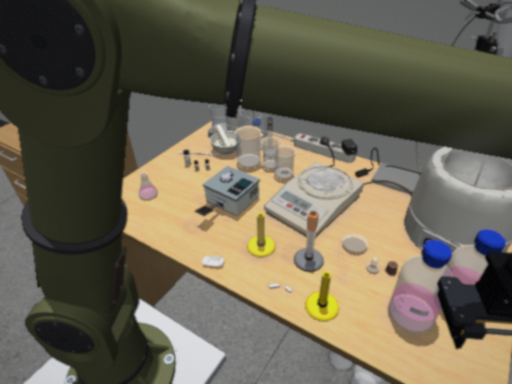

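View pics/d0.png

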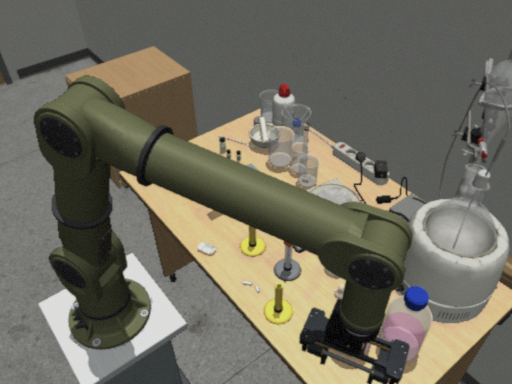

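The scene view shows the thermostat at (232,190) with its pedal at (205,211). The orange probe stands in a grey-footed rest at (312,220), foot (309,260). The yellow look-alikes at (261,235) and (322,297) are decoys. The side view is mostly blocked by the arm. I'll confirm in an enlarged crop.

```bash
python3 - <<'E'
from h import *
a=cam('scene')
save(cv2.resize(a[0][155:285,180:350],None,fx=4.6,fy=4.6,interpolation=cv2.INTER_CUBIC),'c1.png')
for n,u,v,z in [('top handle',313,212,.17),('foot',309,260,.01),('boxtop',232,183,.076),('pad',205,211,.053),('bush',225,175,.084)]: print(n,onz(a,u,v,z).round(3))
E
```

```text
top handle [ 0.484 -0.194  0.17 ]
foot [ 0.472 -0.201  0.01 ]
boxtop [0.575 0.123 0.076]
pad [0.446 0.13  0.053]
bush [0.59  0.16  0.084]
```

View pics/c1.png

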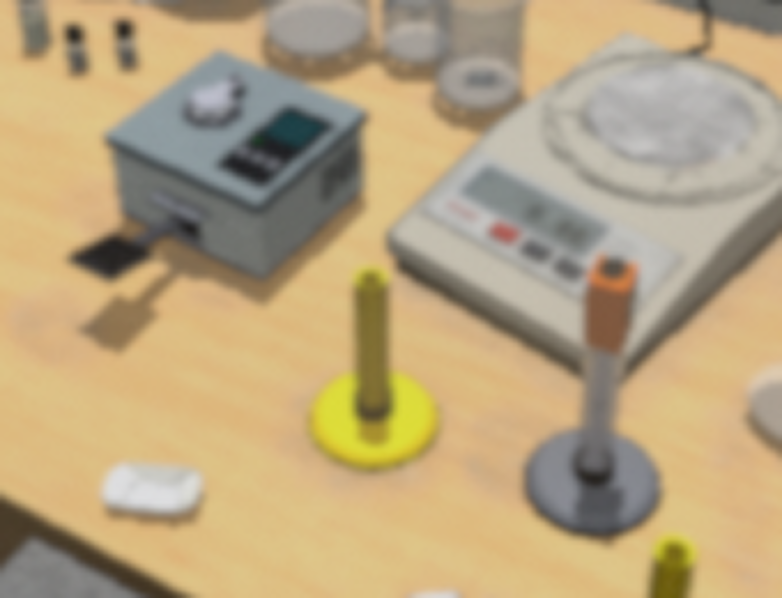

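The crop confirms the target: an orange handle on the grey foot, while the yellow ones are empty. Box top corners in scene pixels are L(203,185), B(228,166), R(260,181), F(236.5,200), with the pad at (204.6,210.7). I'm moving in for a close look at the probe.

servo_tool --plan '[{"xyz": [2.9, -2.6, -0.5], "twist": [0, 0, 0], "jaw": 0}, {"xyz": [5.7, -5.2, -2.5], "twist": [0, 0, 0], "jaw": 0}, {"xyz": [8.5, -7.8, -2.5], "twist": [0, 0, 0], "jaw": 0}, {"xyz": [11.4, -10.4, -2.5], "twist": [0, 0, 0], "jaw": 0}, {"xyz": [14.3, -13, -2.5], "twist": [0, 0, 0], "jaw": 0}, {"xyz": [17.1, -15.6, -2.5], "twist": [0, 0, 0], "jaw": 0}, {"xyz": [20, -18.2, -2.5], "twist": [0, 0, 0], "jaw": 0}, {"xyz": [22.8, -20.8, -2.5], "twist": [0, 0, 0], "jaw": 0}, {"xyz": [25.7, -23.4, -2.5], "twist": [0, 0, 0], "jaw": 0}, {"xyz": [28.5, -26, -2.5], "twist": [0, 0, 0], "jaw": 0}]'

```text
time_s: 1.03
tool_pos: [0.4296, -0.2193, 0.4298]
tool_rot: [180.0, 0.0, 26.6]
force: [0.9, 0.3, 0.2]
grip_width: 0.0871
grasp_force: 0.0
```

```bash
python3 - <<'E'
from h import *
w=cam('wrist');a=cam('scene');b=cam('side')
save(w[0],'w1.png')
P=[onz(a,*p,.076) for p in [(203.3,185),(228.3,166.3),(259.8,180.7),(236.5,200)]]
print(np.round(P,3), np.mean(P,0)); 
for i,j in((0,1),(3,2),(3,0),(2,1)):
    d=P[j]-P[i];print(np.degrees(np.arctan2(d[1],d[0])),np.linalg.norm(d))
o=env.get_obs();print(o['time_s'],o['tool_pos'],o['tool_rot'])
# orange mask in three cams
for c in(a,b,w):
    h=cv2.cvtColor(c[0],cv2.COLOR_RGB2HSV);m=cv2.inRange(h,(5,150,90),(14,255,255))
    n,l,s,ce=cv2.connectedComponentsWithStats(m)
    print([(s[i].tolist(),ce[i].round(1).tolist()) for i in range(1,n) if s[i][4]>25][:8])
E
```

```text
[[0.52  0.194 0.076]
 [0.644 0.187 0.076]
 [0.63  0.054 0.076]
 [0.514 0.063 0.076]] [0.57708351 0.1244197  0.076     ]
-3.11560576510768 0.12363658011874354
-4.1887882297809576 0.11626686752514587
87.32116986966369 0.13150610856131745
84.14871240560682 0.13383242735656994
1.1833 [ 0.43056564 -0.21785099  0.43005431] [ 1.79964276e+02 -1.82450926e-02  2.69804551e+01]
[]
[([284, 231, 10, 7, 42], [288.5, 233.7])]
[([238, 110, 37, 38, 302], [256.7, 129.3])]
```

View pics/w1.png

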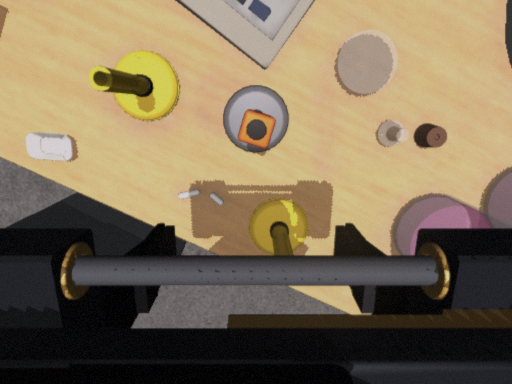

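The wrist view shows the probe's square handle at (257,129), centred over the grey foot at (255,120). The decoys are at (145,85) and (279,225), and the bystanders are to the right. Next I measure the probe, then go and look at the thermostat.

```bash
python3 - <<'E'
from h import *
w=cam('wrist')
np.savez('w1.npz',*w)
h=cv2.cvtColor(w[0],cv2.COLOR_RGB2HSV);m=cv2.inRange(h,(3,130,60),(17,255,255));m[:100]=0;m[160:]=0;m[:,:220]=0;m[:,300:]=0
bright=cv2.inRange(h,(3,130,190),(17,255,255))&m
for q in(m,bright):
    p=cv2.findNonZero(q);hull=cv2.convexHull(p);r=cv2.minAreaRect(hull);bx=cv2.boxPoints(r)
    P=[onz(w,*x,.17) for x in bx];print(r);print(np.round(P,4),np.mean(P,0).round(4))
    for i in range(4):
        d=P[(i+1)%4]-P[i];print(np.degrees(np.arctan2(d[1],d[0])).round(1),np.linalg.norm(d).round(4))
E
```

```text
((258.0, 130.5), (31.30654525756836, 33.20391082763672), 18.43494987487793)
[[ 0.4667 -0.1851  0.17  ]
 [ 0.4904 -0.1819  0.17  ]
 [ 0.494  -0.2043  0.17  ]
 [ 0.4702 -0.2082  0.17  ]] [ 0.4803 -0.1949  0.17  ]
7.8 0.024
-80.9 0.0227
-170.8 0.0242
98.6 0.0233
((257.8302917480469, 130.8990936279297), (29.884180068969727, 29.78839874267578), 16.699243545532227)
[[ 0.4674 -0.1859  0.17  ]
 [ 0.4887 -0.1823  0.17  ]
 [ 0.4927 -0.2037  0.17  ]
 [ 0.4714 -0.2078  0.17  ]] [ 0.4801 -0.1949  0.17  ]
9.5 0.0215
-79.2 0.0217
-169.1 0.0217
100.4 0.0222
```

servo_tool --plan '[{"xyz": [1.6, -3.5, 0], "twist": [0, 0, 3.5], "jaw": 0.3}, {"xyz": [3.2, -7, 0], "twist": [0, 0, 7], "jaw": 0.6}, {"xyz": [4.8, -10.6, 0], "twist": [0, 0, 10.5], "jaw": 1}, {"xyz": [6.4, -14.2, 0], "twist": [0, 0, 14], "jaw": 1}, {"xyz": [8, -17.7, 0], "twist": [0, 0, 17.5], "jaw": 1}, {"xyz": [9.6, -21.3, 0], "twist": [0, 0, 21], "jaw": 1}, {"xyz": [11.2, -24.8, 0], "twist": [0, 0, 24.5], "jaw": 1}, {"xyz": [12.8, -28.4, 0], "twist": [0, 0, 28], "jaw": 1}, {"xyz": [14.3, -31.9, 0], "twist": [0, 0, 30.6], "jaw": 1}, {"xyz": [14.3, -31.9, 0], "twist": [0, 0, 30.6], "jaw": 1}]'

```text
time_s: 2.07
tool_pos: [0.4136, 0.1342, 0.4305]
tool_rot: [-179.8, -0.1, -3.6]
force: [-0.1, 0.8, 0.1]
grip_width: 0.0283
grasp_force: 0.0
```

```bash
python3 - <<'E'
from h import *
w=cam('wrist');np.savez('w2.npz',*w);save(cv2.resize(w[0],(768,576),interpolation=cv2.INTER_CUBIC),'w2.png')
o=env.get_obs();print(o['time_s'],o['tool_pos'],o['tool_rot'],o['qpos'],o['grip_width'])
E
```

```text
2.1167 [0.41426213 0.13045163 0.43022156] [-1.79984610e+02 -6.15205079e-02 -3.72917316e+00] [  32.5931459   -10.66822019  -46.84614356  107.98922602   -7.89354211
   79.38775736 -106.02944519] 0.023985211500297133
```

View pics/w2.png

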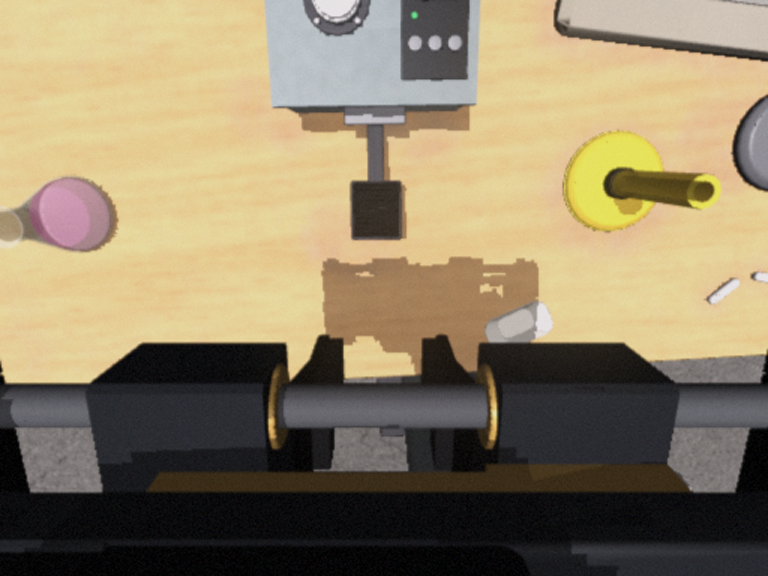

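The view shows the pad at (376,210) in the 1.5x picture, the guide cut off at the top edge at (336,10), the flask at (70,213) and a small white block at (520,322).

```bash
python3 - <<'E'
from h import *
f=np.load('w2.npz');w=[f[k] for k in f]
s=lambda u,v,z:onz(w,u/1.5,v/1.5,z).round(4)
print('pad',s(376.5,210,.053)); 
a,b=s(272,106,.076),s(475,103.5,.076);print('edge',a,b,np.degrees(np.arctan2(*(b-a)[:2]))); print('flask',s(72,213,.0))
print('block',s(520,322,.0)); print('arm dir',s(376,126,.04),s(376,180,.053))
E
```

```text
pad [0.4498 0.1379 0.053 ]
edge [0.5236 0.2011 0.076 ] [0.5168 0.0689 0.076 ] -177.05545963996326
flask [0.458  0.3975 0.    ]
block [0.3367 0.0167 0.    ]
arm dir [0.5093 0.1346 0.04  ] [0.4714 0.1369 0.053 ]
```

servo_tool --plan '[{"xyz": [1.5, -0.4, 2], "twist": [0, 0, 0], "jaw": 1}, {"xyz": [3.4, -0.9, 5], "twist": [0, 0, 0], "jaw": 1}, {"xyz": [3.4, -0.9, 8], "twist": [0, 0, 0], "jaw": 1}, {"xyz": [3.4, -0.9, 11], "twist": [0, 0, 0], "jaw": 1}, {"xyz": [3.4, -0.9, 14], "twist": [0, 0, 0], "jaw": 1}, {"xyz": [3.4, -0.9, 16], "twist": [0, 0, 0], "jaw": 1}, {"xyz": [3.4, -0.9, 17.5], "twist": [0, 0, 0], "jaw": 1}, {"xyz": [3.4, -0.9, 17.5], "twist": [0, 0, 0], "jaw": 1}]'

```text
time_s: 2.78
tool_pos: [0.4482, 0.1314, 0.2512]
tool_rot: [179.9, 0.4, -4.2]
force: [-0.6, -0.1, -0.3]
grip_width: 0.0005
grasp_force: 0.0
```

```bash
python3 - <<'E'
from h import *
w=cam('wrist');a=cam('scene')
o=env.get_obs();print(o['time_s'],o['tool_pos'],o['tool_rot'],o['force'],o['grip_width'])
save(np.hstack([w[0],cv2.resize(a[0][150:250,170:245],(288,384),interpolation=cv2.INTER_CUBIC)]),'w3.png')
t=np.array(o['tool_pos'])-[0,0,.182];print(proj(a,t),proj(a,[.449,.137,.053]))
E
```

```text
2.8833 [0.44957537 0.13280231 0.25443996] [ 1.79986985e+02  8.35533090e-02 -4.16761269e+00] [ 0.4904695   0.16359902 -0.04912997] 0.00029912415153368887
[204.35254932 205.09671093] [203.86443437 209.68155789]
```

View pics/w3.png

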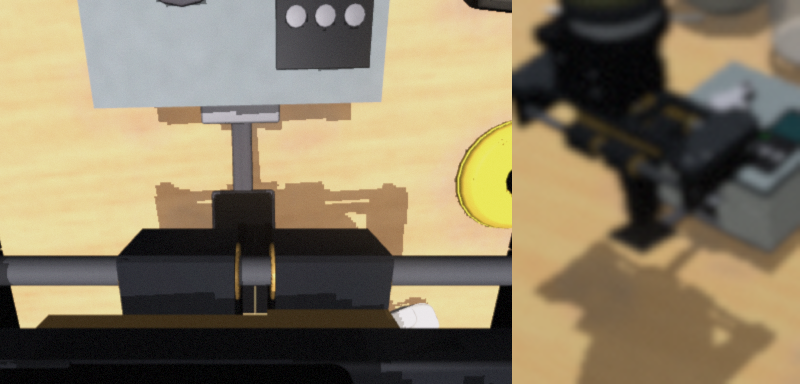

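The fingers are over the tread. The tread's centre column is 243 against 256 for the fingers, so I shift 6 mm towards +y and press.

servo_tool --plan '[{"xyz": [0, -0.6, 0.5], "twist": [0, 0, 0], "jaw": 1}, {"xyz": [0, -0.6, 1.5], "twist": [0, 0, 0], "jaw": 1}, {"xyz": [0, -0.6, 2.3], "twist": [0, 0, 0], "jaw": 1}, {"xyz": [0, -0.6, 3.0], "twist": [0, 0, 0], "jaw": 1}, {"xyz": [0, -0.6, 3.6], "twist": [0, 0, 0], "jaw": 1}, {"xyz": [0, -0.6, 4.2], "twist": [0, 0, 0], "jaw": 1}, {"xyz": [0, -0.6, 4.7], "twist": [0, 0, 0], "jaw": 1}, {"xyz": [0, -0.6, 5.1], "twist": [0, 0, 0], "jaw": 1}, {"xyz": [0, -0.6, 5.4], "twist": [0, 0, 0], "jaw": 1}, {"xyz": [0, -0.6, 5.5], "twist": [0, 0, 0], "jaw": 1}]'

```text
time_s: 3.72
tool_pos: [0.4501, 0.1409, 0.2029]
tool_rot: [179.8, 0.1, -4.0]
force: [-15.4, -5.0, 46.7]
grip_width: 0.0005
grasp_force: 24.2
```

```bash
python3 - <<'E'
from h import *
o=env.get_obs();print(o['time_s'],o['tool_pos'],o['tool_pos'][2]-.182,o['force'])
E
```

```text
3.7167 [0.45011276 0.14094499 0.20286771] 0.02086771402154214 [-15.38475504  -5.02560926  46.71617222]
```

On the stop, with 47 N on the fingers. Lifting off, then looking at the guide and leaf from close by.

servo_tool --plan '[{"xyz": [0, 0, -0.6], "twist": [0, 0, 0], "jaw": 1}, {"xyz": [0, 0, -2], "twist": [0, 0, 0], "jaw": 1}, {"xyz": [0, 0, -5], "twist": [0, 0, 0], "jaw": 1}, {"xyz": [0, 0, -8.5], "twist": [0, 0, 0], "jaw": 1}, {"xyz": [1, -0.3, -11.5], "twist": [0, 0, 0], "jaw": 1}, {"xyz": [2.5, -0.6, -13.5], "twist": [0, 0, 0], "jaw": 1}, {"xyz": [4, -1, -14], "twist": [0, 0, 0], "jaw": 1}, {"xyz": [4.5, -1, -14], "twist": [0, 0, 0], "jaw": 1}, {"xyz": [4.5, -1, -14], "twist": [0, 0, 0], "jaw": 1}]'

```text
time_s: 4.47
tool_pos: [0.4959, 0.1468, 0.3394]
tool_rot: [-180.0, 0.0, -4.1]
force: [-1.1, -0.4, -0.5]
grip_width: 0.0005
grasp_force: 0.0
```

```bash
python3 - <<'E'
from h import *
w=cam('wrist');np.savez('w4.npz',*w);save(cv2.resize(w[0],(768,576),interpolation=cv2.INTER_CUBIC),'w4.png')
o=env.get_obs();print(o['time_s'],o['tool_pos'],o['tool_rot'])
E
```

```text
4.5167 [0.4948573  0.14696788 0.33863467] [-1.79996788e+02  1.28352129e-01 -4.03106446e+00]
```

View pics/w4.png

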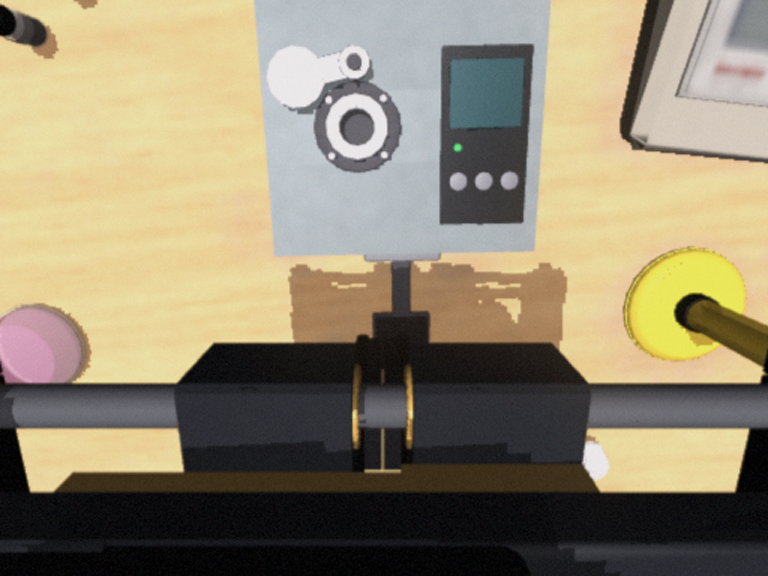

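The pedal stays down. The leaf is clear at (295,76), and the guide hole is open at (357,127) in the 1.5x view. Measuring its centre.

```bash
python3 - <<'E'
from h import *
f=np.load('w4.npz');w=[f[k] for k in f]
g=cv2.cvtColor(w[0],cv2.COLOR_RGB2GRAY)
roi=np.zeros_like(g);cv2.circle(roi,(238,85),24,255,-1)
m=cv2.inRange(g,215,255)&roi
cs,_=cv2.findContours(m,cv2.RETR_EXTERNAL,cv2.CHAIN_APPROX_NONE);c=max(cs,key=cv2.contourArea)
e=cv2.fitEllipse(c);print(e,onz(w,*e[0],.084))
d=cv2.inRange(g,0,140);r2=np.zeros_like(g);cv2.circle(r2,(238,85),16,255,-1);d&=r2
cs,_=cv2.findContours(d,cv2.RETR_EXTERNAL,cv2.CHAIN_APPROX_NONE);c=max(cs,key=cv2.contourArea)
e=cv2.fitEllipse(c);print(e,onz(w,*e[0],.084))
a,b=onz(w,275/1.5,255/1.5,.076),onz(w,533/1.5,250/1.5,.076);print(a,b,np.degrees(np.arctan2(b[0]-a[0],a[1]-b[1])))
print(env.get_obs()['qpos'])
E
```

```text
((237.3431396484375, 83.79039764404297), (38.99578857421875, 41.16643524169922), 174.09884643554688) [0.58342378 0.15363878 0.084     ]
((237.18438720703125, 84.0199203491211), (22.250682830810547, 23.477327346801758), 173.0164337158203) [0.58328072 0.15376164 0.084     ]
[0.52405811 0.20087509 0.076     ] [0.51743613 0.06873254 0.076     ] -2.868829904067892
[  29.11299228    9.49113915  -52.34732964  105.42037657    7.9706524
   69.0487351  -119.76385043]
```

servo_tool --plan '[{"xyz": [0, 1, -2.5], "twist": [0, 0, 0], "jaw": 0.6}, {"xyz": [0.1, 4.8, -4], "twist": [0, 0, -1.5], "jaw": 0.3}, {"xyz": [0.2, 8.7, -5], "twist": [0, 0, -3.5], "jaw": 0}, {"xyz": [0.3, 12.6, -5], "twist": [0, 0, -5], "jaw": 0}, {"xyz": [0.4, 16.5, -5], "twist": [0, 0, -7], "jaw": 0}, {"xyz": [0.5, 20.4, -5], "twist": [0, 0, -8.5], "jaw": 0}, {"xyz": [0.6, 24.3, -5], "twist": [0, 0, -10], "jaw": 0}, {"xyz": [0.7, 28.2, -5], "twist": [0, 0, -11.5], "jaw": 0}, {"xyz": [0.8, 31.8, -5], "twist": [0, 0, -13], "jaw": 0}, {"xyz": [0.9, 34.2, -5], "twist": [0, 0, -13], "jaw": 0}]'

```text
time_s: 5.35
tool_pos: [0.4779, -0.1981, 0.3881]
tool_rot: [-180.0, 0.2, 8.8]
force: [-0.0, 0.6, 0.1]
grip_width: 0.0591
grasp_force: 0.0
```

servo_tool --plan '[{"xyz": [0, 0, 0], "twist": [0, 0, 0], "jaw": 0}, {"xyz": [0, 0, 0], "twist": [0, 0, 0], "jaw": 0}]'

```text
time_s: 5.52
tool_pos: [0.4788, -0.1956, 0.3881]
tool_rot: [-179.9, 0.1, 8.8]
force: [-0.6, 0.7, 0.3]
grip_width: 0.0725
grasp_force: 0.0
```

```bash
python3 - <<'E'
from h import *
w=cam('wrist');save(w[0],'w5.png')
o=env.get_obs();print(o['time_s'],o['tool_pos'],o['tool_rot'],o['qpos'].round(0),o['grip_width'])
h=cv2.cvtColor(w[0],cv2.COLOR_RGB2HSV);m=cv2.inRange(h,(3,130,60),(17,255,255));m[:,:150]=0;m[:,360:]=0
n,l,s,ce=cv2.connectedComponentsWithStats(m)
i=1+np.argmax(s[1:,4]);q=(l==i).astype(np.uint8);r=cv2.minAreaRect(cv2.convexHull(cv2.findNonZero(q)));print(s[i],r)
for q in (q,cv2.inRange(h,(3,130,180),(17,255,255))&(q*255)):
    bx=cv2.boxPoints(cv2.minAreaRect(cv2.convexHull(cv2.findNonZero(q))));P=np.array([onz(w,*x,.17) for x in bx]);print(P.round(4),P.mean(0))
    for i in range(2):
        d=P[i+1]-P[i];print(np.degrees(np.arctan2(d[1],d[0])),np.linalg.norm(d))
E
```

```text
5.5667 [ 0.47930495 -0.19387612  0.38843771] [-1.79872885e+02  1.09180598e-01  8.95408396e+00] [ 53.   5. -36. 102.   3.  74. -64.] 0.0765068453174685
[ 237  184   38   50 1390] ((255.5, 208.5), (49.0, 37.0), 90.0)
[[ 0.5005 -0.1798  0.17  ]
 [ 0.5041 -0.203   0.17  ]
 [ 0.4712 -0.2086  0.17  ]
 [ 0.4674 -0.1844  0.17  ]] [ 0.4857873  -0.19395351  0.17      ]
-81.12193847134355 0.02344679771084019
-170.24940032722995 0.03335816232002707
[[ 0.4818 -0.1853  0.17  ]
 [ 0.4904 -0.1845  0.17  ]
 [ 0.4923 -0.2021  0.17  ]
 [ 0.4837 -0.2031  0.17  ]] [ 0.48704695 -0.19375843  0.17      ]
5.740503203652942 0.00862773580966942
-83.82940458645984 0.017692043516601343
```

View pics/w5.png

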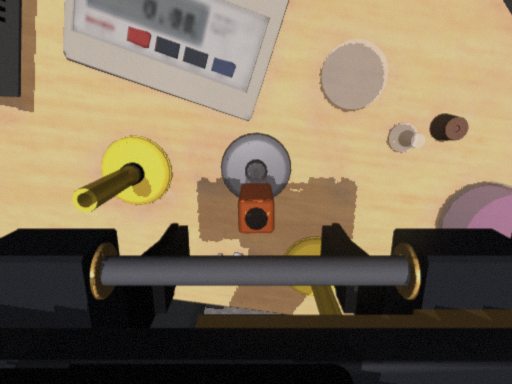

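The handle is centred between the fingers at column 256 and square to them. The rest's foot is at (256,168), and decoy 2 is about 11 cm behind, clear of the fingers. Descending to grip.

servo_tool --plan '[{"xyz": [0.1, 0, 1.5], "twist": [0, 0, 0], "jaw": 0}, {"xyz": [0.1, 0, 3.5], "twist": [0, 0, 0], "jaw": 0}, {"xyz": [0.1, 0, 5.5], "twist": [0, 0, 0], "jaw": 0}, {"xyz": [0.1, 0, 7.0], "twist": [0, 0, 0], "jaw": 0}, {"xyz": [0.1, 0, 7.9], "twist": [0, 0, 0], "jaw": 0}, {"xyz": [0.1, 0, 7.9], "twist": [0, 0, 0], "jaw": 0}, {"xyz": [0.1, 0, 7.9], "twist": [0, 0, 0], "jaw": 0.3}, {"xyz": [0.1, 0, 7.9], "twist": [0, 0, 0], "jaw": 0.5}, {"xyz": [0.1, 0, 7.9], "twist": [0, 0, 0], "jaw": 0.6}, {"xyz": [0.1, 0, 7.9], "twist": [0, 0, 0], "jaw": 0.65}]' --newtons 20

```text
time_s: 6.4
tool_pos: [0.4814, -0.1943, 0.3117]
tool_rot: [179.9, -0.1, 9.0]
force: [0.5, 0.3, -0.0]
grip_width: 0.0681
grasp_force: 0.0
```

servo_tool --plan '[{"xyz": [0, 0, 0], "twist": [0, 0, 0], "jaw": 0.7}, {"xyz": [0, 0, 0], "twist": [0, 0, 0], "jaw": 0.8}, {"xyz": [0, 0, 0], "twist": [0, 0, 0], "jaw": 0.9}, {"xyz": [0, 0, 0], "twist": [0, 0, 0], "jaw": 1}, {"xyz": [0, 0, 0], "twist": [0, 0, 0], "jaw": 1}, {"xyz": [0, 0, 0], "twist": [0, 0, 0], "jaw": 1}]' --newtons 20

```text
time_s: 6.9
tool_pos: [0.481, -0.1943, 0.3107]
tool_rot: [180.0, 0.0, 9.0]
force: [-0.6, -0.5, -0.0]
grip_width: 0.0285
grasp_force: 0.0
```

servo_tool --plan '[{"xyz": [0, 0, 0], "twist": [0, 0, 0], "jaw": 1}, {"xyz": [0, 0, 0], "twist": [0, 0, 0], "jaw": 1}, {"xyz": [0, 0, 0], "twist": [0, 0, 0], "jaw": 1}, {"xyz": [0, 0, 0], "twist": [0, 0, 0], "jaw": 1}]' --newtons 25

```text
time_s: 7.23
tool_pos: [0.481, -0.1944, 0.3107]
tool_rot: [180.0, 0.0, 9.0]
force: [-0.4, -1.1, 1.6]
grip_width: 0.0236
grasp_force: 25.0
```

Gripped. Lifting straight up.

servo_tool --plan '[{"xyz": [0, 0, -0.7], "twist": [0, 0, 0], "jaw": 1}, {"xyz": [0, 0, -2.2], "twist": [0, 0, 0], "jaw": 1}, {"xyz": [0, 0, -4.2], "twist": [0, 0, 0], "jaw": 1}, {"xyz": [0, 0, -6.2], "twist": [0, 0, 0], "jaw": 1}, {"xyz": [0, 0, -8.2], "twist": [0, 0, 0], "jaw": 1}, {"xyz": [0, 0, -10.2], "twist": [0, 0, 0], "jaw": 1}, {"xyz": [0, 0, -12.2], "twist": [0, 0, 0], "jaw": 1}, {"xyz": [0, 0, -13.5], "twist": [0, 0, 0], "jaw": 1}, {"xyz": [0, 0, -14], "twist": [0, 0, 0], "jaw": 1}, {"xyz": [0, 0, -14], "twist": [0, 0, 0], "jaw": 1}]'

```text
time_s: 8.07
tool_pos: [0.4813, -0.1941, 0.4522]
tool_rot: [179.9, -0.1, 9.0]
force: [0.5, 0.1, -1.6]
grip_width: 0.0236
grasp_force: 25.0
```

```bash
python3 - <<'E'
from h import *
w=cam('wrist');a=cam('scene');b=cam('side')
o=env.get_obs();print(o['time_s'],o['tool_pos'],o['tool_rot'],o['qpos'].round(0),o['grip_width'],o['force'])
T=np.array(o['tool_pos'])
for c in(a,b,w): print([proj(c,T-[0,0,d]).round(1).tolist() for d in(.1407,.1907,.2407,.2957)])
p=proj(a,T-[0,0,.22]).astype(int);u,v=p
ca=cv2.resize(a[0][v-60:v+60,u-40:u+40],(256,384),interpolation=cv2.INTER_CUBIC)
save(np.hstack([w[0],ca]),'w6.png');print(u-40,v-60)
E
```

```text
8.2167 [ 0.48072774 -0.19421647  0.44964163] [-1.79943451e+02  8.73689410e-02  8.97827027e+00] [ 54.   3. -36.  97.   2.  81. -63.] 0.023753679709047494 [-0.20276087 -0.63222329 -1.13738752]
[[317.2, 165.9], [315.4, 183.9], [313.8, 200.7], [312.1, 217.8]]
[[290.1, 193.3], [289.3, 207.3], [288.6, 220.5], [287.8, 234.2]]
[[255.3, 282.5], [255.1, 236.7], [255.0, 209.7], [254.9, 190.6]]
274 133
```

View pics/w6.png

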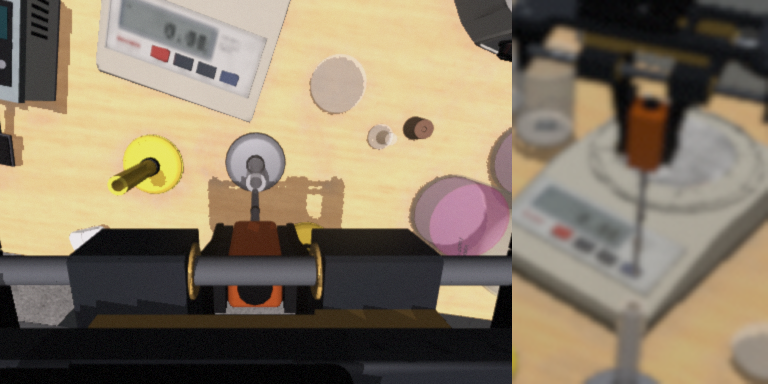

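The probe is held upright. The wrist view shows the stem tip at (255,190) and the scene view shows it at (312,218). Both match the projection of the tool axis. Carrying it over the guide.

servo_tool --plan '[{"xyz": [0.8, -1.6, 0], "twist": [0, 0, 0], "jaw": 1}, {"xyz": [2.2, -4.6, 0], "twist": [0, 0, 0], "jaw": 1}, {"xyz": [3.8, -8, 0], "twist": [0, 0, 0], "jaw": 1}, {"xyz": [5.4, -11.4, 0], "twist": [0, 0, 0], "jaw": 1}, {"xyz": [7, -14.8, 0], "twist": [0, 0, 0], "jaw": 1}, {"xyz": [8.6, -18.2, 0], "twist": [0, 0, 0], "jaw": 1}, {"xyz": [10.2, -21.6, 0], "twist": [0, 0, 0], "jaw": 1}, {"xyz": [11.8, -25, 0], "twist": [0, 0, 0], "jaw": 1}, {"xyz": [13.4, -28.4, 0], "twist": [0, 0, 0], "jaw": 1}, {"xyz": [14.6, -30.8, 0], "twist": [0, 0, 0], "jaw": 1}]'

```text
time_s: 9.05
tool_pos: [0.5769, 0.1363, 0.4495]
tool_rot: [-179.9, 0.1, 9.2]
force: [-1.2, -0.3, -0.5]
grip_width: 0.0239
grasp_force: 25.0
```

servo_tool --plan '[{"xyz": [0.5, -1.2, 0], "twist": [0, 0, 0], "jaw": 1}, {"xyz": [0.9, -1.9, 0], "twist": [0, 0, 0], "jaw": 1}, {"xyz": [0.9, -2, 0], "twist": [0, 0, 0], "jaw": 1}, {"xyz": [0.9, -2, 0], "twist": [0, 0, 0], "jaw": 1}, {"xyz": [0.9, -2, 0], "twist": [0, 0, 0], "jaw": 1}, {"xyz": [0.9, -2, 0], "twist": [0, 0, 0], "jaw": 1}]'

```text
time_s: 9.55
tool_pos: [0.5832, 0.1521, 0.4506]
tool_rot: [179.9, 0.0, 8.8]
force: [0.2, -1.0, -0.6]
grip_width: 0.024
grasp_force: 25.0
```

```bash
cat > chk.py <<'E'
from h import *
import sys
w=cam('wrist');a=cam('scene')
o=env.get_obs();print(o['time_s'],o['tool_pos'],o['tool_rot'],o['qpos'].round(0),o['grip_width'],o['force'])
T=np.array(o['tool_pos'])
for c in(a,w): print([proj(c,T-[0,0,d]).round(1).tolist() for d in(.1907,.2407,.2957)],'guide',proj(c,[.5834,.1537,.084]).round(1))
u,v=proj(a,T-[0,0,.26]).astype(int)
ca=cv2.resize(a[0][v-48:v+48,u-32:u+32],(256,384),interpolation=cv2.INTER_CUBIC)
save(np.hstack([w[0],ca]),sys.argv[1]);print(u-32,v-48,'x4')
E
python3 chk.py w7.png
```

```text
9.65 [0.58309795 0.15249663 0.45080284] [ 1.79946070e+02 -6.06672487e-03  8.84571355e+00] [  23.   18.  -50.   85.   14.   84. -108.] 0.02383211486903286 [ 0.0617648  -0.18404485 -0.46281031]
[[221.0, 127.4], [222.5, 142.4], [223.9, 158.0]] guide [225.4 176.6]
[[254.5, 236.9], [254.5, 209.4], [254.5, 190.0]] guide [253.5 173.1]
190 100 x4
```

View pics/w7.png

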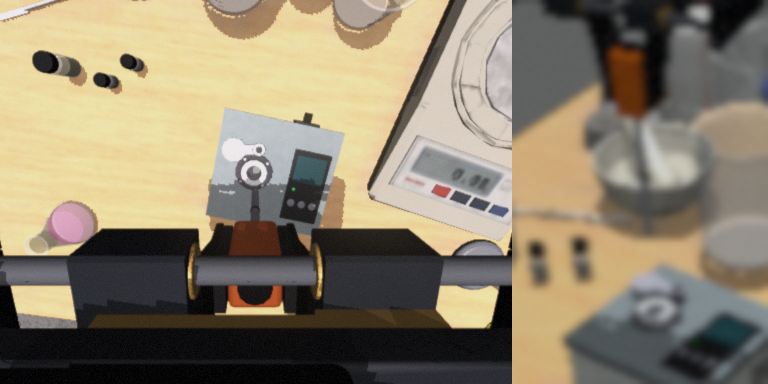

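The guide hole is at (254,172) in the wrist view and (225.7,176.5) in the scene, matching my estimate within a pixel. The leaf is clear. I shift about 1 mm, lower to just above the rim, then check.

servo_tool --plan '[{"xyz": [0.05, -0.1, 0.5], "twist": [0, 0, 0], "jaw": 1}, {"xyz": [0.05, -0.1, 1.5], "twist": [0, 0, 0], "jaw": 1}, {"xyz": [0.05, -0.1, 2.5], "twist": [0, 0, 0], "jaw": 1}, {"xyz": [0.05, -0.1, 3.5], "twist": [0, 0, 0], "jaw": 1}, {"xyz": [0.05, -0.1, 4.5], "twist": [0, 0, 0], "jaw": 1}, {"xyz": [0.05, -0.1, 5.1], "twist": [0, 0, 0], "jaw": 1}, {"xyz": [0.05, -0.1, 5.1], "twist": [0, 0, 0], "jaw": 1}, {"xyz": [0.05, -0.1, 5.1], "twist": [0, 0, 0], "jaw": 1}, {"xyz": [0.05, -0.1, 5.1], "twist": [0, 0, 0], "jaw": 1}, {"xyz": [0.05, -0.1, 5.1], "twist": [0, 0, 0], "jaw": 1}]'

```text
time_s: 10.48
tool_pos: [0.5835, 0.1552, 0.4004]
tool_rot: [-180.0, -0.1, 9.0]
force: [0.1, 1.2, -0.3]
grip_width: 0.0235
grasp_force: 25.0
```

```bash
python3 - <<'E'
from h import *
o=env.get_obs();P=[];
for k in range(4):
    w=cam('wrist');P.append(env.get_obs()['tool_pos'])
T=np.mean(P,0);print(T,env.get_obs()['tool_rot'])
a=cam('scene');b=cam('side')
out=[]
for c in(w,a,b):
    g=proj(c,[.5834,.1537,.084]);t=proj(c,T-[0,0,.2957]);print(g.round(1),t.round(1),proj(c,T-[0,0,.1907]).round(1))
    u,v=g.astype(int);s=24;x=c[0][max(v-40,0):v+24,u-32:u+32];print(u-32,v-40)
    out.append(cv2.resize(x,(266,266),interpolation=cv2.INTER_CUBIC))
save(np.hstack(out),'w8.png')
E
```

```text
[0.58342913 0.15507842 0.40026684] [ 1.79990938e+02 -3.85167630e-02  8.97925803e+00]
[256.7 185. ] [255.3 190.3] [255.6 237.1]
224 145
[225.4 176.6] [224.6 171.2] [221.8 142.3]
193 136
[242.3 173.9] [241.9 169. ] [240.9 144.1]
210 133
```

View pics/w8.png

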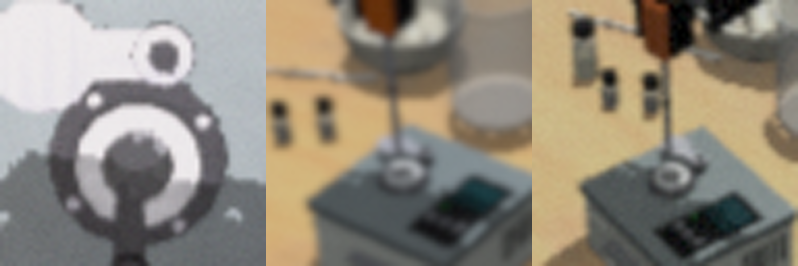

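The wrist crop shows the tip about 1.4 px (1.4 mm) left of the ring's centre, and the scene and side crops show the stem right over the bush. I correct tool y by +1.2 mm and lower.

servo_tool --plan '[{"xyz": [0, 0.12, 0], "twist": [0, 0, 0], "jaw": 1}, {"xyz": [0, 0.12, 0.5], "twist": [0, 0, 0], "jaw": 1}, {"xyz": [0, 0.12, 1.0], "twist": [0, 0, 0], "jaw": 1}, {"xyz": [0, 0.12, 1.5], "twist": [0, 0, 0], "jaw": 1}, {"xyz": [0, 0.12, 2.0], "twist": [0, 0, 0], "jaw": 1}, {"xyz": [0, 0.12, 2.5], "twist": [0, 0, 0], "jaw": 1}, {"xyz": [0, 0.12, 3.0], "twist": [0, 0, 0], "jaw": 1}, {"xyz": [0, 0.12, 3.5], "twist": [0, 0, 0], "jaw": 1}, {"xyz": [0, 0.12, 3.5], "twist": [0, 0, 0], "jaw": 1}, {"xyz": [0, 0.12, 3.5], "twist": [0, 0, 0], "jaw": 1}]'

```text
time_s: 11.62
tool_pos: [0.5834, 0.1537, 0.3643]
tool_rot: [180.0, 0.0, 9.0]
force: [-0.4, 0.2, -0.7]
grip_width: 0.0237
grasp_force: 25.0
```

```bash
cat > m.py <<'E'
from h import *
P=[]
for k in range(5):
    w=cam('wrist');o=env.get_obs();P.append(o['tool_pos'])
T=np.mean(P,0);print(o['time_s'],T,np.std(P,0),o['tool_rot'],o['force'])
a=cam('scene');b=cam('side');np.savez('last.npz',w=w[0],a=a[0],b=b[0])
g=cv2.cvtColor(w[0],cv2.COLOR_RGB2GRAY);u,v=proj(w,[.5834,.1537,.084]);roi=np.zeros_like(g);print('guide pred',u,v)
d=np.linalg.norm(proj(w,[.5834,.1387,.084])-[u,v])
cv2.circle(roi,(int(u),int(v)),int(d*1.12),255,-1)
m=cv2.inRange(g,135,255)&roi
cs,_=cv2.findContours(m,cv2.RETR_EXTERNAL,cv2.CHAIN_APPROX_NONE);c=cv2.convexHull(max(cs,key=cv2.contourArea));e=cv2.fitEllipse(c);print('ring',e,onz(w,*e[0],.084),'axis',proj(w,T-[0,0,T[2]-.084]))
E
python3 m.py
```

```text
11.8667 [0.58359567 0.15383695 0.36500964] [3.08325746e-05 1.30873429e-05 1.40213208e-04] [ 1.79994898e+02 -4.01138789e-02  8.97106032e+00] [-0.4089878   0.08502874 -0.10652916]
guide pred 255.54505061890353 194.91108750591914
ring ((255.57725524902344, 193.67193603515625), (32.22583770751953, 33.419334411621094), 86.3462142944336) [0.58447567 0.15384412 0.084     ] axis [255.42134769 194.66601684]
```

The stem is centred within 1 mm. Lowering the remaining 40 mm.

servo_tool --plan '[{"xyz": [0, 0, 0.5], "twist": [0, 0, 0], "jaw": 1}, {"xyz": [0, 0, 1.0], "twist": [0, 0, 0], "jaw": 1}, {"xyz": [0, 0, 1.5], "twist": [0, 0, 0], "jaw": 1}, {"xyz": [0, 0, 2.0], "twist": [0, 0, 0], "jaw": 1}, {"xyz": [0, 0, 2.5], "twist": [0, 0, 0], "jaw": 1}, {"xyz": [0, 0, 3.0], "twist": [0, 0, 0], "jaw": 1}, {"xyz": [0, 0, 3.5], "twist": [0, 0, 0], "jaw": 1}, {"xyz": [0, 0, 3.9], "twist": [0, 0, 0], "jaw": 1}, {"xyz": [0, 0, 4.0], "twist": [0, 0, 0], "jaw": 1}, {"xyz": [0, 0, 4.0], "twist": [0, 0, 0], "jaw": 1}]'

```text
time_s: 12.8
tool_pos: [0.5834, 0.1537, 0.3243]
tool_rot: [180.0, 0.0, 9.0]
force: [1.0, 0.5, -0.1]
grip_width: 0.024
grasp_force: 25.0
```

```bash
python3 m.py; python3 - <<'E'
from h import *
f=np.load('last.npz');out=[]
for k,(u,v),r in (('w',(255,210),28),('a',(225,165),22),('b',(242,165),22)):
    out.append(cv2.resize(f[k][v-r:v+r,u-r:u+r],(266,400),interpolation=cv2.INTER_CUBIC) if 0 else cv2.resize(f[k][v-r:v+r,u-r:u+r],(266,266),interpolation=cv2.INTER_CUBIC))
save(np.hstack(out),'w9.png')
E
```

```text
13.05 [0.5835867  0.15381689 0.32493933] [3.64230895e-05 2.24470919e-05 1.64355988e-04] [ 1.79993777e+02 -3.52879289e-02  8.97485697e+00] [ 0.98998844 -0.10705941 -0.61753144]
guide pred 255.6251700292428 209.78337230642862
ring ((255.7650604248047, 208.3401336669922), (36.878116607666016, 38.20689010620117), 85.33446502685547) [0.58449893 0.15377302 0.084     ] axis [255.50628347 209.51684447]
```

View pics/w9.png

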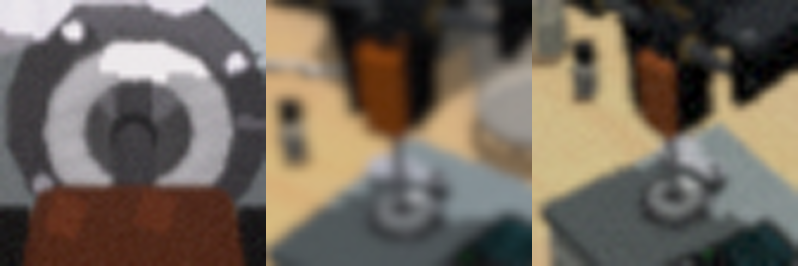

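The stem is in the hole with the black mark near the rim, at (134,130) in the wrist crop, and there is a clear gap all round. One numeric check of the mark's height.

```bash
python3 - <<'E'
from h import *
w=cam('wrist');o=env.get_obs();T=np.array(o['tool_pos']);x=np.array([np.cos(np.radians(9)),np.sin(np.radians(9)),0])
B=np.array([T[0],T[1],0])
for z in(.081,.0825,.084,.0855,.087): print(z,proj(w,B+.003*x+[0,0,z]).round(1))
for z in(.132,.134,.136): print('handle',z,proj(w,B+.012*x+[0,0,z]).round(1))
for k in(253,255,257): print(k,w[0][198:228,k].mean(1).round(0).astype(int).tolist())
E
```

```text
0.081 [255.4 204.3]
0.0825 [255.4 204.9]
0.084 [255.4 205.5]
0.0855 [255.4 206.2]
0.087 [255.5 206.8]
handle 0.132 [255.6 215.8]
handle 0.134 [255.6 217. ]
handle 0.136 [255.6 218.2]
253 [170, 100, 70, 67, 63, 65, 66, 66, 48, 43, 54, 61, 65, 63, 58, 61, 59, 61, 65, 57, 62, 62, 60, 55, 51, 52, 50, 49, 49, 48]
255 [175, 97, 71, 65, 67, 66, 66, 58, 41, 43, 60, 67, 65, 66, 64, 63, 64, 63, 65, 64, 60, 62, 60, 56, 49, 52, 51, 50, 51, 52]
257 [173, 96, 68, 69, 67, 66, 65, 62, 48, 36, 49, 60, 64, 61, 65, 65, 66, 64, 58, 63, 64, 61, 57, 61, 58, 60, 56, 59, 59, 60]
```

The height agrees with the grip geometry, putting the mark at 84 mm. All three views put the stem slightly behind the ring's centre in tool x, by 1 to 1.5 mm. I nudge forward 1.2 mm and settle.

servo_tool --plan '[{"xyz": [0.06, 0, 0], "twist": [0, 0, 0], "jaw": 1}, {"xyz": [0.12, 0, 0], "twist": [0, 0, 0], "jaw": 1}, {"xyz": [0.12, 0, 0], "twist": [0, 0, 0], "jaw": 1}, {"xyz": [0.12, 0, 0], "twist": [0, 0, 0], "jaw": 1}, {"xyz": [0.12, 0, 0], "twist": [0, 0, 0], "jaw": 1}, {"xyz": [0.12, 0, 0], "twist": [0, 0, 0], "jaw": 1}, {"xyz": [0.12, 0, 0], "twist": [0, 0, 0], "jaw": 1}, {"xyz": [0.12, 0, 0], "twist": [0, 0, 0], "jaw": 1}, {"xyz": [0.12, 0, 0], "twist": [0, 0, 0], "jaw": 1}, {"xyz": [0.12, 0, 0], "twist": [0, 0, 0], "jaw": 1}]'

```text
time_s: 14.03
tool_pos: [0.5847, 0.154, 0.3247]
tool_rot: [180.0, 0.0, 9.0]
force: [-0.4, -1.1, -1.4]
grip_width: 0.0237
grasp_force: 25.0
```

```bash
python3 m.py; python3 -c "
from h import *
print(env.get_obs()['joint_velocities'].round(2)); print(env.sign_off())"
```

```text
14.2833 [0.58468194 0.15392668 0.32471033] [9.17368708e-06 1.39724010e-05 7.67126119e-06] [1.79993680e+02 7.08031814e-04 8.97400172e+00] [-0.76941837 -0.1157032  -0.15193627]
guide pred 255.5132940066176 211.13681339989637
ring ((255.58140563964844, 209.7839813232422), (36.66096878051758, 38.481727600097656), 86.18392944335938) [0.58442394 0.1538135  0.084     ] axis [255.48293376 209.42511582]
[-0.03  0.02  0.08  0.04  0.   -0.04 -0.01]
the job is handed in; nothing more can be done
None
```

I handed the job in at 14.3 s: the pedal is latched down, the shutter is clear, and the probe is held upright and still in the guide hole, about 1 mm from centre by my estimate. The ring mark is level with the rim to about 1–2 mm, I saw no sign of it touching the thermostat, and the arm went near no loose items.

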